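Slide an archive box home in its shelf lane

ROBOT

A 6-joint arm with a two-finger parallel gripper is mounted at the origin on the work surface. World frame = base frame: x ahead of the robot, y to its left, z up, the work surface at z = 0. Lengths are in m, angles in degrees, forces in N, time in s.
With the tool pointing down it reaches from about 0.4 to 0.825 m from the base axis. Payload 7 kg.
Tool frame: the origin (TCP) lies at the centre of the arm's flange, where the gripper is bolted on; the fingertips stand tip_extent ahead of it and the grasp point (between the pads) lies 155 mm ahead of it (tip_extent is the distance from the TCP to the fingertips, in m); z points along the fingers, y is the direction in which the jaws open and shut (so a half turn about z gives the same grasp; the last joint's range is limited). The gripper opens to 85 mm and grips with 20 to 120 N. Pads are 22 mm wide; open, the fingers measure 114 mm over their backs; the gripper's body (76 mm by 85 mm) begins 54 mm behind the grasp point. The pads swing forward as they close: fully open they stand 13 mm farther back than shut.
Start: joints at [83.772, 20.546, 0.682, 0, -70.136, -16.507], TCP at [0.261, 0.623, 0.405] pointing down, gripper open.
Joint ranges: [-176.03, 176.03], [-82.01, 121.73], [-58.28, 71.71], [-173.87, 95.51], [-174.79, -0.11], [-173.66, 173.66]. Speed limits (degrees/s): [136.94, 136.94, 172.46, 180, 180, 180].

INTERFACE

Orientations are given as [roll, pitch, yaw] about the fixed x, y, z axes, in that order (R = Rz(yaw) Ry(pitch) Rx(roll)).
In Python, from bench import sense, camera, calibration, hand_in, tip_extent gives the robot as it stands.
- The arm moves only by the tool step_arm, never from a script. Its argument "deltas" is a list that holds one entry, the list of rows, each a list of 7 numbers: the shift along the tool's x, y, z in mm, then the turn, a rotation vector about the tool's x, y, z in degrees, then the opening, from 0 (shut) to 1 (fully open). In form: [[[tx, ty, tz, ax, ay, az, gripper], ...]]. A call has 1 to 20 rows; each row is the pose to reach, as a shift and turn from the pose commanded when the call began, along the tool's axes at that moment; what a row does not reach only later rows make up. A row lasts 1/8 s, in which the tool goes at most 62.5 mm and 10.7 degrees, less where a joint would pass 70% of its speed; a pose out of reach is approached as far as the arm can. A call with a gripper value outside its range is refused whole. The fingers move at their own pace and stop on an object; "grip_force" is the grip in N (left out, the last holds). Time passes only in rows, so rows that repeat a pose let the fingers close. It gives the time, the measured TCP pose, the force and the opening at its end, in the units of the state.
- sense(): the state, without advancing time (a new reading comes with each control period).
- camera(name): name is "scene" or "top"; returns (picture, depth): 420x560x3 uint8, red, green, blue; 420x560 float32, m along the optical axis (not along the pixel's ray), 0 where there is no reading.
- calibration(name): a dict with "fx", "fy", "cx", "cy" (pixels), "dist_coeffs" ([k1, k2, p1, p2, k3] as OpenCV has them; the pictures are not rectified), "extrinsics" (4x4, takes a point from world to camera coordinates). Camera axes: x right, y down, z forward; pixel columns grow to the right and rows downward; lengths in m; the calibration is good to about 2 mm. A picture is of the moment at which its call begins. calibration takes no time and is no camera call.
- hand_in(): hands the job in, once; it reports no verdict.
The state is a dict: "time": time; "joint_pos": joint angles; "joint_vel": joint speeds; "joint_torque": joint torques, N m; "eef_pos": TCP position; "orientation": TCP orientation; "ft_force": force on the tool from outside, world axes, zero at the start; "moment": the same for the moment, N m; "finger_gap": finger opening in m.
Only numpy, scipy, OpenCV 4.12 (cv2) and the standard library are available. Lean on these libraries where they do the work, as an engineer would, in place of code of your own. Each camera call takes 0.05 s, during which the arm holds its last target.

TASK

Push the open grey archive box, with the banded wooden piece lying in it, down the empty lane of the steel shelf until its leading end rests at the rubber buffers of the end stop, or no more than about 5 mm short of them. Neither the box nor your hand may touch the two black guide rails on the way, and the push is gentle: no ramming the stop, and the wooden piece keeps its place on the foam. Push the box only from outside with the fingers, without pinching or lifting it or touching the piece or foam, leave the closed box, the jar and the brush where they are, and finish with the hand clear.

Things in the scene. Friction and masses are not known exactly. Their poses are not given: they have to be found in the camera images.
- shelf: grey steel shelf fixed on the bench, floor 18 mm above it. Origin: on the empty lane's centre line, at bench height. +y runs along the lane towards the end stop (push direction; within 0.15 rad of world +y), +x across it, away from the robot. Floor: x -88 to 222, y -352 to 278 mm; y below -60 mm is an open apron without rails. Far rim (x 218 mm) 18 mm high
- rail_near: black anodised angle rail of the empty lane on the robot's side, fixed; origin at the shelf's origin. Upright 3 mm thick, 18 mm high above the shelf floor, inner face at shelf x = -60 mm; a foot 2 mm high lies outside it, to x = -75 mm. Runs from y = -60 mm (mouth) to 262 mm
- rail_far: the same rail on the far side, inner face at x = +60 mm of the shelf frame, foot to x = +75 mm: the lane is 120 mm wide between the rails. Origin at the shelf's origin
- end_stop: fixed aluminium strip across the end of both lanes, 34 mm high above the shelf floor, with black rubber buffers 16 mm across, centred 20 mm above the floor, faces at shelf y = 250 mm. Practically rigid. Origin at the shelf's origin
- lane_mouth (a point): middle of the empty lane's mouth on the shelf floor (shelf frame x 0, y -60, z 18 mm), same axes as the shelf
- lane_end (a point): middle of the empty lane at the buffers' faces, on the shelf floor (shelf frame x 0, y 250, z 18 mm), same axes as the shelf
- box: loose open grey archive box, 100 (x) x 150 (y) x 50 mm high, walls 4 mm; origin: centre of underside. Starts on the apron, +y towards the lane, up to 0.3 rad askew and 30 mm off the centre line. In the lane it has 10 mm to spare each side; home, its origin is at shelf y = 175 mm. With contents 0.3 to 0.6 kg; slides with friction, stays where left. Walls rise 32 mm above the rails: push there
- cradle: white foam inside the box, fixed to it, not to be touched: floor, two V supports and 5 mm padding on the inner walls up to 2 mm below the rim; origin coincides with the box's origin
- cradle_seat (a point): point in the box where the middle of the wooden piece belongs: on the box's centre, 44 mm above its underside
- piece: loose dark wooden rod with brass, blue and ivory bands and thicker ends, 120 mm long, 34 mm diameter (ends 42 mm), lying along the box's y on the foam supports; origin at its centre. Its top stands 15 mm above the box's rim
- neighbour_center (a point): centre of the closed grey archive box (100 x 150 x 56 mm) that stands in the next lane, beyond the far rail; to be left alone
- jar_center (a point): centre of a small closed amber jar, 42 mm diameter, 62 mm high, standing on the apron in front of the next lane; to be left alone
- brush: conservation brush about 180 mm long lying on the bench beside the shelf's open end, to the robot's right; to be left alone
There are look-alikes about, which are no part of the job. Leave any green look-alike of the box alone. What is shaped like the piece but orange is not meant.

How it is judged (in metres and radians):
On the way:
1. the box's leading end is between the rails (y of box in the frame of shelf between -0.125 and 0.1 m and x of box in the frame of shelf between -0.011 and 0.011 m), for 0.1 s.
At the end, for the whole second after the job is handed in: the box stands flat and at rest in the lane, its leading end at the buffers or less than 7 mm short of them, within 11 mm of the lane's centre line and within 0.12 rad of its direction, with the wooden piece within 12 mm of its place on the foam (y of box in the frame of shelf above 0.168 m and x of box in the frame of shelf between -0.011 and 0.011 m and angle between the y axis of box and the y axis of shelf, either way round below 0.12 rad and z of box in the frame of shelf below 0.022 m and angle between box's own z axis and vertical below 0.05 rad and distance between piece and cradle_seat below 0.012 m and linear speed of box below 0.01 m/s); the robot touches nothing.
It fails at once if a guide rail was touched, by the box or the robot (over 0.3 N) (contact force between any of rail_near, rail_far and anything else above 0.3 N).
It fails at once if the end stop was rammed (over 40 N) (contact force between end_stop and anything else above 40 N).
It fails at once if the box was lifted or tipped (over 6 mm or 0.12 rad) (z of box in the frame of shelf above 0.024 m or angle between box's own z axis and vertical above 0.12 rad).
It fails at once if the robot touched the wooden piece or the foam in the box (over 0.5 N), or the piece was jolted more than 12 mm from its place (contact force between any of the arm, the fingers and piece above 0.5 N or contact force between any of the arm, the fingers and cradle above 0.5 N or distance between piece and cradle_seat above 0.012 m).
It fails at once if the closed box, the jar or the brush was moved more than 10 mm (distance of any of neighbour_center, jar_center, brush from where it was at the start of the episode above 0.01 m).
It also fails if it takes over 72 s, if anything falls off the work surface, if the arm or the gripper's body presses on something with over 40 N, if the wrist force passes 120 N, or if a joint passes its speed limit or range.

## Working session

There is one attempt and no reset: what is moved stays moved. The work goes in short steps, Python scripts to look and compute and a tool call to move; the robot and the scene stay as the last step left them, time stands still between calls to the robot, and variables do not carry over. Pictures are saved under pics/ and viewed, and the job is handed in when it is done.

Besides the shell and the picture viewer there is one more tool, called after ">>>" as name([rows], argument=value, ...), one row to a line, values as JSON. step_arm: Moves the arm, as the interface text tells. Its arguments: {"type":"object","properties":{"deltas":{"type":"array","items":{"type":"array","items":{"type":"array","items":{"type":"number"}}}},"grip_force":{"type":"number"}},"required":["deltas"]}

```bash
mkdir -p pics; ls; python3 - <<'E'
from bench import sense,camera,calibration,tip_extent
import cv2,numpy as np
print(tip_extent,sense())
for n in("scene","top"):
    p,d=camera(n); cv2.imwrite(f"pics/{n}0.png",p[:,:,::-1]); np.savez(f"{n}0.npz",p=p,d=d)
    print(n,calibration(n))
E
```

```text
pics
0.1734 {'time': 0.0, 'joint_pos': array([ 8.37721616e+01,  2.05916831e+01,  6.32968244e-01, -1.98818736e-02,
       -7.01367357e+01, -1.65095734e+01]), 'joint_vel': array([-0.02300498, -0.00475269,  0.02174063,  0.06025286, -0.00261147,
       -0.01876172]), 'joint_torque': array([-1.07966273e-04, -5.83312511e+01,  2.93429786e+01,  6.93722606e+00,
       -5.86627750e-03, -1.38144248e-06]), 'eef_pos': array([0.26078979, 0.62236798, 0.40375528]), 'orientation': array([ 1.79903173e+02, -9.20770988e-03, -2.27441751e+01]), 'ft_force': array([ 0.16685498, -0.46123777,  1.20453916]), 'moment': array([0.01922075, 0.02730973, 0.00047681]), 'finger_gap': 0.08537831420577031}
scene {'fx': 495.6208633525365, 'fy': 495.6208633525365, 'cx': 279.8228727384257, 'cy': 212.15967695551646, 'dist_coeffs': array([0.00819553, 0.        , 0.        , 0.        , 0.        ]), 'extrinsics': array([[-0.54205723,  0.84030433,  0.00791151,  0.28212624],
       [ 0.64925594,  0.42475722, -0.63091048, -0.29415276],
       [-0.53351728, -0.33685299, -0.7758153 ,  1.668977  ],
       [ 0.        ,  0.        ,  0.        ,  1.        ]])}
top {'fx': 460.2188962265909, 'fy': 460.2188962265909, 'cx': 288.7643564702369, 'cy': 212.41805342838765, 'dist_coeffs': array([0.04724123, 0.        , 0.        , 0.        , 0.        ]), 'extrinsics': array([[-0.01465201, -0.99949039,  0.02835995, -0.02775585],
       [-0.99818098,  0.01296217, -0.05887874,  0.52643027],
       [ 0.05848112, -0.02917105, -0.99786222,  1.106628  ],
       [ 0.        ,  0.        ,  0.        ,  1.        ]])}
```

View pics/scene0.png

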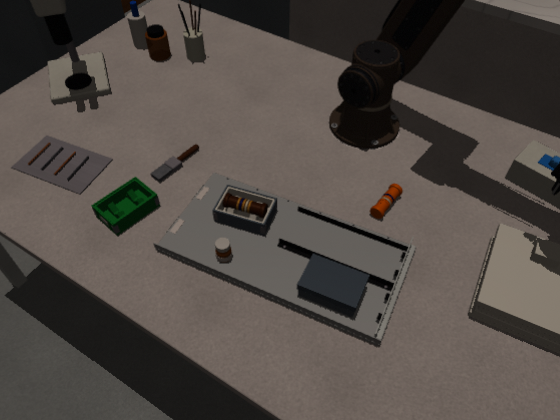

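View pics/top0.png

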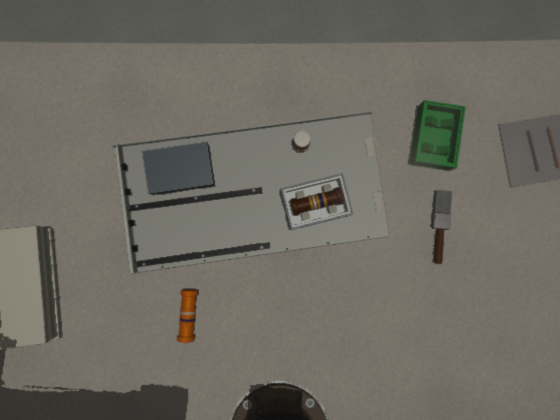

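Scene: box at about (316,202) in the top view (left = +y). The lane's rails run from about (268,247)-(136,263) and (262,190)-(133,207), and the brush is at (440,225). Next I'll zoom in and measure.

```bash
cat > h.py <<'E'
import numpy as np,cv2
from bench import sense,camera,calibration
def plane(n,uv,z):
    c=calibration(n);K=np.array([[c['fx'],0,c['cx']],[0,c['fy'],c['cy']],[0,0,1]])
    q=cv2.undistortPoints(np.array(uv,float).reshape(-1,1,2),K,np.array(c['dist_coeffs'])).reshape(-1,2)
    E=np.array(c['extrinsics']);R=E[:3,:3];t=E[:3,3];o=-R.T@t
    d=np.c_[q,np.ones(len(q))]@R
    return o+d*((z-o[2])/d[:,2])[:,None]
def proj(n,P):
    c=calibration(n);K=np.array([[c['fx'],0,c['cx']],[0,c['fy'],c['cy']],[0,0,1]]);E=np.array(c['extrinsics'])
    return cv2.projectPoints(np.array(P,float).reshape(-1,1,3),cv2.Rodrigues(E[:3,:3])[0],E[:3,3],K,np.array(c['dist_coeffs']))[0].reshape(-1,2)
def zoom(p,u0,v0,u1,v1,s,fn,g=2.0):
    im=np.clip(p[v0:v1,u0:u1,::-1].astype(float)*g,0,255).astype(np.uint8)
    cv2.imwrite(fn,cv2.resize(im,None,fx=s,fy=s,interpolation=cv2.INTER_CUBIC))
E
python3 - <<'E'
from h import *
t=np.load('top0.npz')['p'];s=np.load('scene0.npz')['p']
zoom(t,110,105,270,280,3.4 and 4,'pics/z1.png'.replace('z1','z1')) if 0 else zoom(t,110,110,310,260,4,'pics/z1.png')
zoom(t,250,150,400,250,5,'pics/z2.png')
zoom(s,180,160,330,270,5,'pics/z3.png')
E
```

```text
(no output)
```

View pics/z1.png

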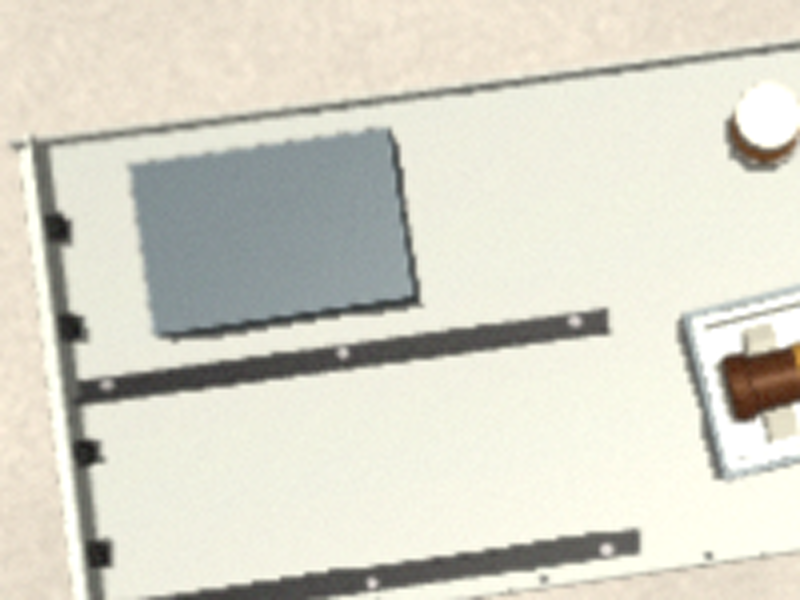

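View pics/z2.png

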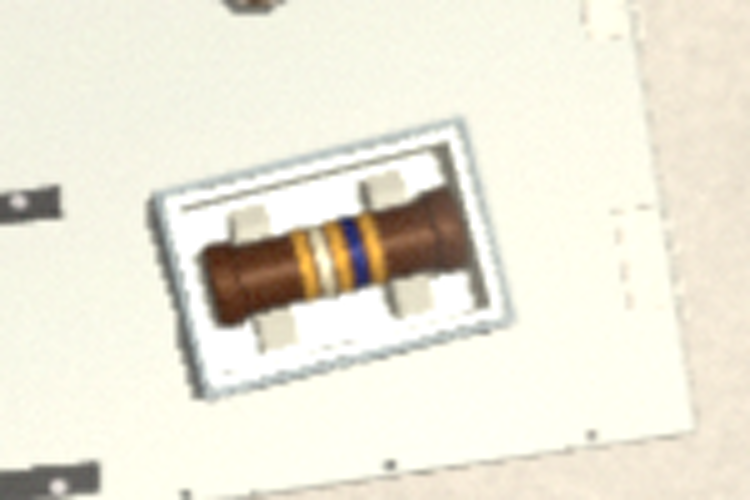

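View pics/z3.png

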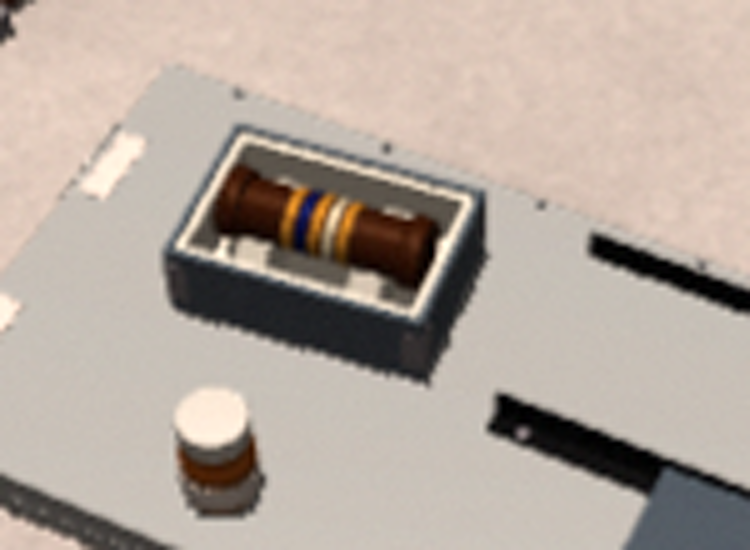

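```bash
python3 - <<'E'
from h import *
t=np.load('top0.npz')['p']
E=np.array(calibration('top')['extrinsics']);print('cam',-E[:3,:3].T@E[:3,3])
E=np.array(calibration('scene')['extrinsics']);print('scene cam',-E[:3,:3].T@E[:3,3])
for q in[(200,220),(350,225),(370,150),(200,290),(350,270),(300,80),(285,200),(288,205)]: print(q,t[q[1],q[0]])
# black strips
m=((t.max(2)<60)).astype(np.uint8)
m=cv2.morphologyEx(m,cv2.MORPH_CLOSE,np.ones((3,3)))
n,l,st,c=cv2.connectedComponentsWithStats(m)
for i in range(1,n):
    if st[i,4]>30: print(i,st[i],c[i])
E
```

```text
cam [ 0.46034916 -0.00228388  1.13604498]
scene cam [1.23433706 0.4500715  1.10700179]
(200, 220) [121 120 112]
(350, 225) [131 129 121]
(370, 150) [136 130 119]
(200, 290) [119 114 104]
(350, 270) [117 111 102]
(300, 80) [117 112 103]
(285, 200) [113 115 111]
(288, 205) [149 149 143]
1 [411 102  13  60 301] [416.41196013 129.15614618]
2 [428 105  32  58 419] [449.76372315 128.64200477]
16 [292 141  15  11  56] [297.16071429 147.03571429]
18 [150 143  65  52 192] [192.1875     180.55208333]
20 [ 119  146  150  126 1833] [180.64320786 222.07528642]
21 [431 165  22   5  59] [442.47457627 167.05084746]
22 [324 187  20  19 201] [334.59701493 196.49751244]
23 [431 191   6  37  73] [433.45205479 208.90410959]
25 [318 194   6  14  37] [320.7027027  200.08108108]
26 [290 197  21  18 221] [299.36199095 205.32579186]
30 [ 38 227  18 114 773] [ 46.49029754 282.40103493]
31 [433 229  10  34 269] [437.90334572 246.10408922]
36 [ 56 287   5  49  63] [ 58.41269841 311.0952381 ]
41 [   0  349  187   71 5576] [ 92.7482066  403.93705165]
42 [ 233  383   80   37 2079] [275.38816739 402.78835979]
```

```bash
python3 - <<'E'
from h import *
t=np.load('top0.npz')['p'].astype(float).mean(2)
print('nadir',proj('top',[[.4603,-.0023,.018]]))
def cross(col,lo,hi,thr=75):
    s=col[lo:hi]; out=[]
    for i in range(len(s)-1):
        if (s[i]-thr)*(s[i+1]-thr)<0: out.append((lo+i+(s[i]-thr)/(s[i]-s[i+1]),np.sign(s[i+1]-s[i])))
    return out
res={}
for name,v0,v1 in(('far',190,207),('near',247,263)):
    up=[];dn=[]
    u0=262 if name=='far' else 269; ua=133 if name=='far' else 138
    for u in range(ua+8,u0-4):
        vc=v1+(v0-v1)*(u-ua)/(u0-ua)
        c=cross(t[:,u],int(vc-9),int(vc+9))
        d=[x for x,s in c if s<0]; p=[x for x,s in c if s>0]
        if d and p: up.append((u,d[0])); dn.append((u,p[-1]))
    for nm,pts in(('upper',up),('lower',dn)):
        pts=np.array(pts)
        for z in(.018,.020,.036):
            W=plane('top',pts,z)
            vx,vy,x0,y0=cv2.fitLine(W[:,:2].astype(np.float32),cv2.DIST_HUBER,0,1e-5,1e-5).ravel()
            if vy<0: vx,vy=-vx,-vy
            nrm=np.array([vy,-vx]); off=nrm@[x0,y0]
            print(name,nm,z,'yaw',np.degrees(np.arctan2(-vx,vy)).round(2),'off',off.round(4),'res',(np.std(W[:,:2]@nrm-off)*1e3).round(2))
E
```

```text
nadir [[275.68887464 239.59893741]]
far upper 0.018 yaw 7.17 off 0.5885 res 0.96
far upper 0.02 yaw 7.17 off 0.5882 res 0.96
far upper 0.036 yaw 7.17 off 0.5864 res 0.95
far lower 0.018 yaw 7.27 off 0.5738 res 2.95
far lower 0.02 yaw 7.27 off 0.5736 res 2.94
far lower 0.036 yaw 7.27 off 0.5719 res 2.9
near upper 0.018 yaw 7.26 off 0.4539 res 0.6
near upper 0.02 yaw 7.26 off 0.4539 res 0.59
near upper 0.036 yaw 7.26 off 0.4539 res 0.59
near lower 0.018 yaw 7.32 off 0.4393 res 1.41
near lower 0.02 yaw 7.32 off 0.4393 res 1.4
near lower 0.036 yaw 7.32 off 0.4396 res 1.38
```

```bash
python3 - <<'E'
from h import *
t=np.load('top0.npz')['p'];s=np.load('scene0.npz')['p']
zoom(t,276,168,356,232,10,'pics/z4.png',1.6)
zoom(s,208,180,283,240,10,'pics/z5.png',2)
E
```

```text
(no output)
```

View pics/z4.png

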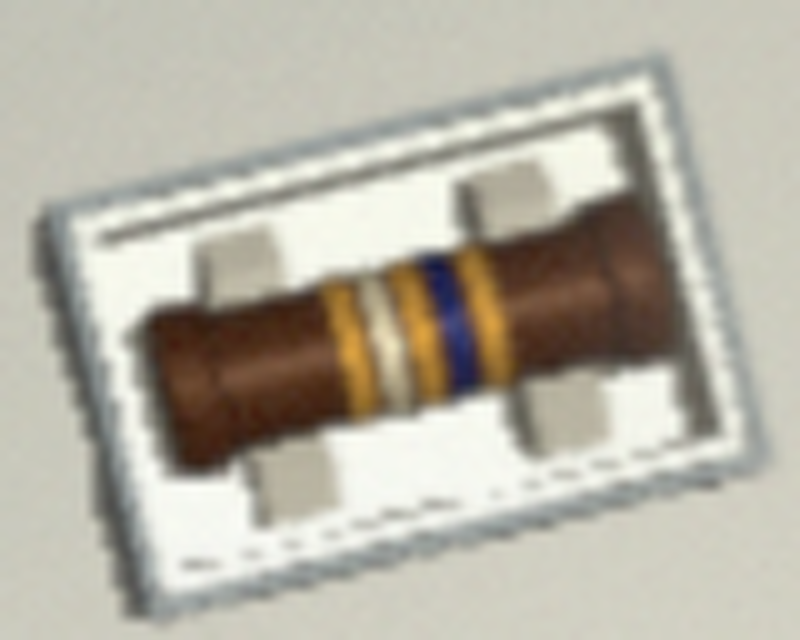

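View pics/z5.png

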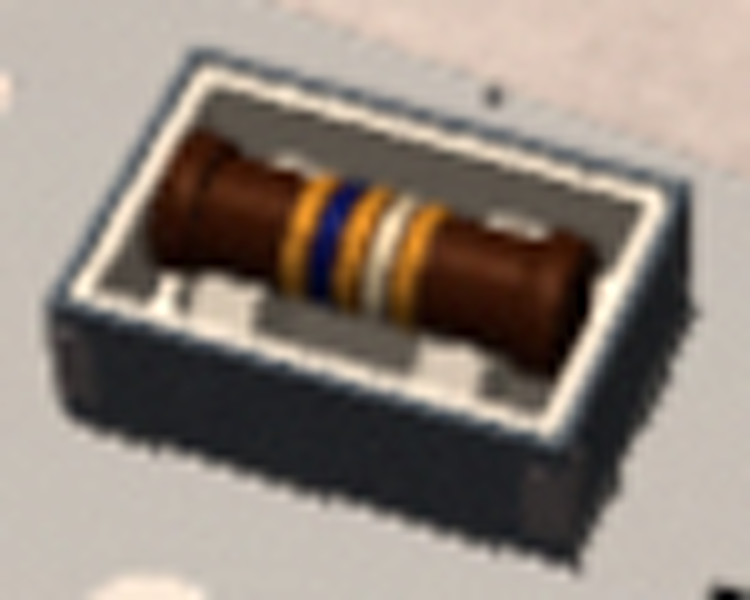

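```bash
cat >> h.py <<'E'
YAW=np.radians(7.25); SX=np.array([np.cos(YAW),np.sin(YAW)]); SY=np.array([-np.sin(YAW),np.cos(YAW)])
def quad(n,c,o,s,z):
    P=plane(n,(np.array(c,float)+.5)/s-.5+np.array(o),z)[:,:2]
    return P
def fr(P): return np.c_[P@SX,P@SY]
E
python3 - <<'E'
from h import *
for z in(.062,.067,.072):
  A=quad('top',[(70,210),(658,72),(750,458),(160,598)],(276,168),10,z)   # lead-far, trail-far, trail-near, lead-near
  B=quad('scene',[(665,190),(205,65),(75,295),(555,432)],(208,180),10,z)  # lead-near, trail-near, trail-far, lead-far
  B=B[[3,2,1,0]]
  for n,P in(('top',A),('scene',B)):
    d=(P[0]-P[1]+P[3]-P[2])/2
    print(z,n,'ctr',P.mean(0).round(4),'L',np.linalg.norm(d).round(4),'W',np.linalg.norm((P[0]+P[1]-P[2]-P[3])/2).round(4),'yaw',np.degrees(np.arctan2(-d[0],d[1])).round(2),'shelf xy',fr(P.mean(0)[None]).round(4))
# rail mouth ends
def show(n,name,c,o,s,z): print(n,name,z,fr(quad(n,c,o,s,z)).round(4).tolist())
for z in(.020,.036):
  show('top','far end',[(608,312),(608,332)],(110,110),4,z); show('top','near end',[(638,531),(639,553)],(110,110),4,z)
# apron edge corner near  z2: (692,432), edge point (638,55)
show('top','apron edge',[(692,432),(657,190),(638,55)],(250,150),5,.018)
show('top','buffers',[(70,227),(83,326),(100,451),(111,552)],(110,110),4,.038)
show('top','stopfar corner',[(20,140)],(110,110),4,.052)
# scene: rail ends z3 scale5 origin 180,160
show('scene','near rail top end',[(592,235)],(180,160),5,.036);show('scene','far rail top end',[(497,395)],(180,160),5,.036)
show('scene','corner near apron',[(172,66)],(180,160),5,.018)
E
```

```text
0.062 top ctr [ 0.5494 -0.0993] L 0.1424 W 0.0934 yaw 12.57 shelf xy [[ 0.5325 -0.1678]]
0.062 scene ctr [ 0.5434 -0.1002] L 0.1392 W 0.09 yaw 13.45 shelf xy [[ 0.5264 -0.1679]]
0.067 top ctr [ 0.549  -0.0988] L 0.1417 W 0.093 yaw 12.57 shelf xy [[ 0.5321 -0.1673]]
0.067 scene ctr [ 0.5467 -0.0975] L 0.1386 W 0.0895 yaw 13.45 shelf xy [[ 0.53   -0.1657]]
0.072 top ctr [ 0.5486 -0.0984] L 0.141 W 0.0925 yaw 12.57 shelf xy [[ 0.5318 -0.1668]]
0.072 scene ctr [ 0.55   -0.0949] L 0.1379 W 0.0891 yaw 13.45 shelf xy [[ 0.5336 -0.1635]]
top far end 0.02 [[0.5862, -0.0441], [0.5741, -0.0424]]
top near end 0.02 [[0.4519, -0.0437], [0.4387, -0.0425]]
top far end 0.036 [[0.5843, -0.0443], [0.5724, -0.0426]]
top near end 0.036 [[0.452, -0.044], [0.439, -0.0428]]
top apron edge 0.018 [[0.4266, -0.3325], [0.5461, -0.3336], [0.6134, -0.3344]]
top buffers 0.038 [[0.6775, 0.2633], [0.6181, 0.2631], [0.5434, 0.2623], [0.4837, 0.2632]]
top stopfar corner 0.052 [[0.7292, 0.2812]]
scene near rail top end 0.036 [[0.4514, -0.0404]]
scene far rail top end 0.036 [[0.575, -0.0404]]
scene corner near apron 0.018 [[0.4274, -0.329]]
```

```bash
cat >> h.py <<'E'
O=(0.513,0.018)
def W(x,y): return SX*(O[0]+x)+SY*(O[1]+y)
from scipy.spatial.transform import Rotation as Ro
def delta(x,y,z,yaw):
    s=sense(); R0=Ro.from_euler('xyz',s['orientation'],degrees=True); R1=Ro.from_euler('xyz',[180,0,yaw],degrees=True)
    p=np.r_[W(x,y),z]
    return (R0.inv().apply(p-s['eef_pos'])*1e3).round(1),(R0.inv()*R1).as_rotvec(degrees=True).round(2)
def where():
    s=sense();p=s['eef_pos'];f=fr(p[None,:2])[0]-O
    print('t',s['time'],'shelf',(f*1e3).round(1),'z',p[2].round(4),'rpy',s['orientation'].round(2),'F',s['ft_force'].round(2),'gap',s['finger_gap'].round(4),'q',s['joint_pos'].round(1))
E
python3 - <<'E'
from h import *
j=plane('top',[(302,138)],.08)[:,:2];print('jar',fr(j)-O)
print(delta(.105,-.185,.36,7.25)); where()
E
```

```text
jar [[ 0.16788529 -0.17157175]]
(array([618.8, 510.5,  44.7]), array([ 9.000e-02,  1.000e-02, -2.999e+01]))Traceback (most recent call last):
  File "<stdin>", line 3, in <module>
  File "h.py", line 29, in where
    print('t',s['time'],'shelf',(f*1e3).round(1),'z',p[2].round(4),'rpy',s['orientation'].round(2),'F',s['ft_force'].round(2),'gap',s['finger_gap'].round(4),'q',s['joint_pos'].round(1))
                                                                                                                                    ^^^^^^^^^^^^^^^^^^^^^
AttributeError: 'float' object has no attribute 'round'
```

>>> step_arm([
  [[40,33,3,0,0,-2,1],[80,66,6,0,0,-4,1],[120,99,9,0,0,-6,1],[160,132,12,0,0,-8,1],[200,165,15,0,0,-10,1],[240,198,17,0,0,-12,1],[280,231,20,0,0,-14,1],[320,264,23,0,0,-16,1],[360,297,26,0,0,-18,1],[400,330,29,0,0,-20,1],[440,363,32,0,0,-22,1],[480,396,34,0,0,-24,1],[520,429,37,0,0,-26,1],[560,462,40,0,0,-28,1],[600,495,43,0,0,-29,1],[619,510,45,0,0,-30,1],[619,510,45,0,0,-30,1],[619,510,45,0,0,-30,1]],
])

```text
time: 2.35
eef_pos: [0.6344, -0.0869, 0.3593]
orientation: [-180.0, 0.0, 7.2]
ft_force: [0.3, 0.1, -0.1]
finger_gap: 0.0857
```

```bash
sed -i "s/s\['finger_gap'\].round(4)/round(s['finger_gap'],4)/" h.py; python3 - <<'E'
from h import *
where();print(delta(.105,-.185,.208,7.25))
E
```

```text
t 2.35 shelf [ 105.4 -184.3] z 0.3593 rpy [-1.7999e+02  5.0000e-02  7.2400e+00] F [ 0.31  0.13 -0.11] gap 0.0857 q [  9.6  19.1  -7.6  -0.  -63.4  87.6]
(array([ -0.2,   0.8, 151.3]), array([-0.01,  0.05, -0.01]))
```

>>> step_arm([
  [[0,0,30,0,0,0,1],[0,0,60,0,0,0,1],[0,0,90,0,0,0,1],[0,0,115,0,0,0,1],[0,0,135,0,0,0,1],[0,1,151,0,0,0,1],[0,1,151,0,0,0,1]],
])

```text
time: 3.22
eef_pos: [0.6343, -0.0875, 0.2078]
orientation: [-180.0, 0.1, 7.3]
ft_force: [0.1, -0.1, 0.7]
finger_gap: 0.0855
```

```bash
python3 - <<'E'
from h import *
where()
for n,b in(('scene',(190,150,340,260)),('top',(240,120,390,230))):
    p,d=camera(n); zoom(p,*b,5,f'pics/a_{n}.png')
E
```

```text
t 3.225 shelf [ 105.2 -184.9] z 0.2078 rpy [-1.8e+02  1.1e-01  7.3e+00] F [ 0.13 -0.14  0.69] gap 0.0855 q [  9.6  27.7 -16.6  -0.  -45.8  87.7]
```

View pics/a_scene.png

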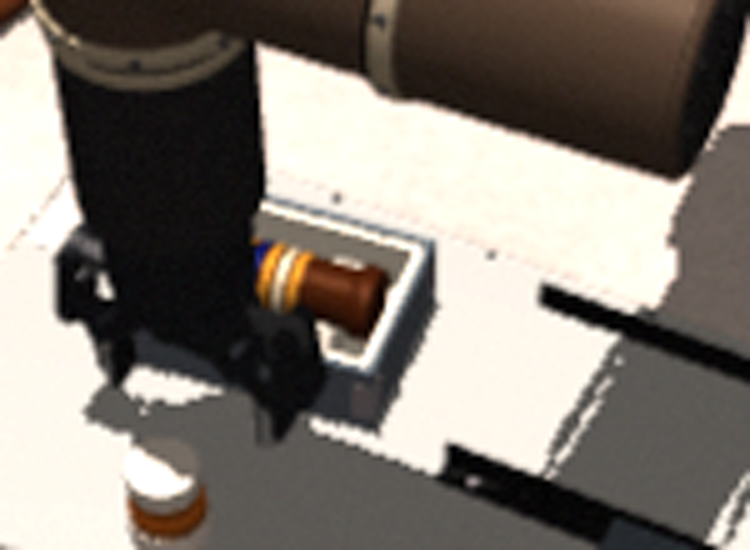

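View pics/a_top.png

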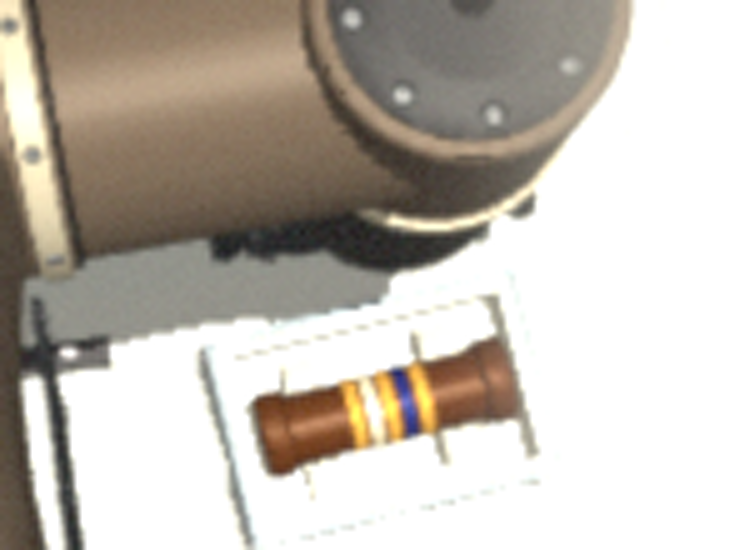

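>>> step_arm([
  [[-3,0,0,0,0,0,1],[-6,0,0,0,0,0,1],[-9,0,0,0,0,0,1],[-12,0,0,0,0,0,1],[-14,0,0,0,0,0,1],[-16,0,0,0,0,0,1],[-18,0,0,0,0,0,1],[-20,0,0,0,0,0,1],[-22,0,0,0,0,0,1],[-24,0,0,0,0,0,1],[-26,0,0,0,0,0,1],[-28,0,0,0,0,0,1],[-30,0,0,0,0,0,1],[-32,0,0,0,0,0,1],[-34,0,0,0,0,0,1],[-36,0,0,0,0,0,1],[-38,0,0,0,0,0,1],[-40,0,0,0,0,0,1],[-40,0,0,0,0,0,1]],
])

```text
time: 5.7
eef_pos: [0.5951, -0.093, 0.2088]
orientation: [-180.0, -0.0, 7.3]
ft_force: [3.5, 0.5, 1.5]
finger_gap: 0.0853
```

```bash
python3 - <<'E'
from h import *
where()
for n,b in(('scene',(190,150,340,260)),('top',(240,140,390,250))):
    p,d=camera(n); zoom(p,*b,5,f'pics/b_{n}.png',1.5)
E
```

```text
t 5.7 shelf [  65.6 -185.3] z 0.2088 rpy [-1.7999e+02 -1.0000e-02  7.2600e+00] F [3.53 0.53 1.51] gap 0.0853 q [  9.7  24.8 -21.8  -0.  -43.5  87.6]
```

View pics/b_scene.png

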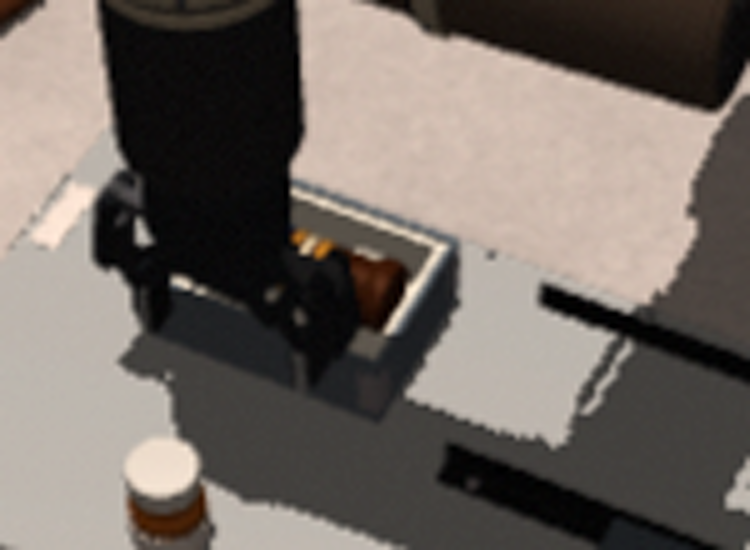

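View pics/b_top.png

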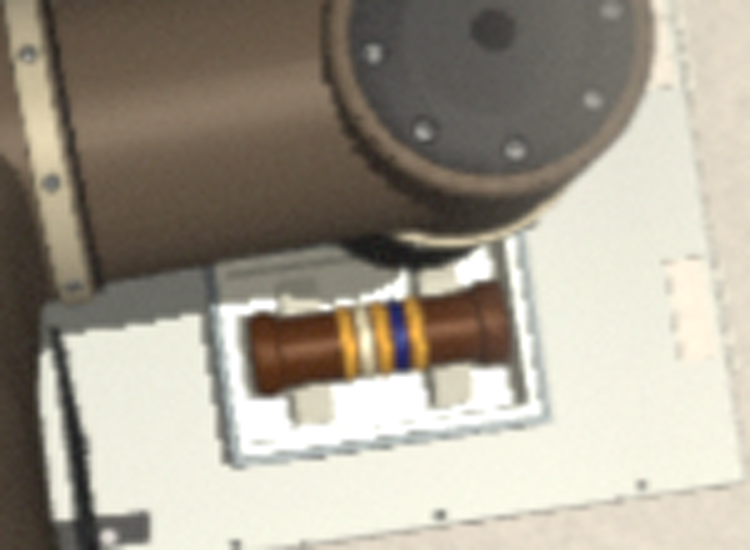

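```bash
python3 - <<'E'
from h import *
P=quad('top',[(232,465),(549,420)],(240,140),5,.068);print((fr(P)-O)*1e3)
P=quad('scene',[(458,245),(382,370)],(190,150),5,.068);print((fr(P)-O)*1e3)  # lead outer near, lead outer far
E
```

```text
[[ -43.9927588  -104.28461617]
 [ -43.94404422 -253.47371886]]
[[ -42.69387429 -102.07769219]
 [  53.84538382 -100.73027069]]
```

>>> step_arm([
  [[-2,0,0,0,0,0,1],[-3.5,0,0,0,0,0,1],[-5,0,0,0,0,0,1],[-5,0,0,0,0,0,1]],
])

```text
time: 6.3
eef_pos: [0.5901, -0.0937, 0.2088]
orientation: [-180.0, -0.0, 7.3]
ft_force: [4.0, 0.6, 1.4]
finger_gap: 0.0858
```

>>> step_arm([
  [[2,0,0,0,0,0,1],[6,0,0,0,0,0,1],[15,0,0,0,0,0,1],[25,0,0,0,0,0,1],[30,0,-20,0,0,0,1],[30,0,-60,0,0,0,1],[30,0,-110,0,0,0,1],[30,40,-150,0,0,0,1],[20,90,-150,0,0,0,1],[0,140,-150,0,0,0,0.5],[-40,180,-150,0,0,0,0.5],[-60,180,-150,0,0,0,0.5],[-60,180,-150,0,0,0,0.5]],
])

```text
time: 7.92
eef_pos: [0.5525, -0.2808, 0.3589]
orientation: [-180.0, 0.0, 7.2]
ft_force: [0.3, 1.2, -0.6]
finger_gap: 0.0428
```

```bash
python3 - <<'E'
from h import *
where()
for n,b in(('scene',(180,150,330,260)),('top',(240,140,390,250))):
    p,d=camera(n); zoom(p,*b,5,f'pics/c_{n}.png',1.5)
E
```

```text
t 7.925 shelf [-3.000e-01 -3.663e+02] z 0.3589 rpy [-1.7999e+02  1.0000e-02  7.1600e+00] F [ 0.3   1.18 -0.56] gap 0.0428 q [ -8.9  17.3 -10.3  -0.  -62.5 106.1]
```

View pics/c_scene.png

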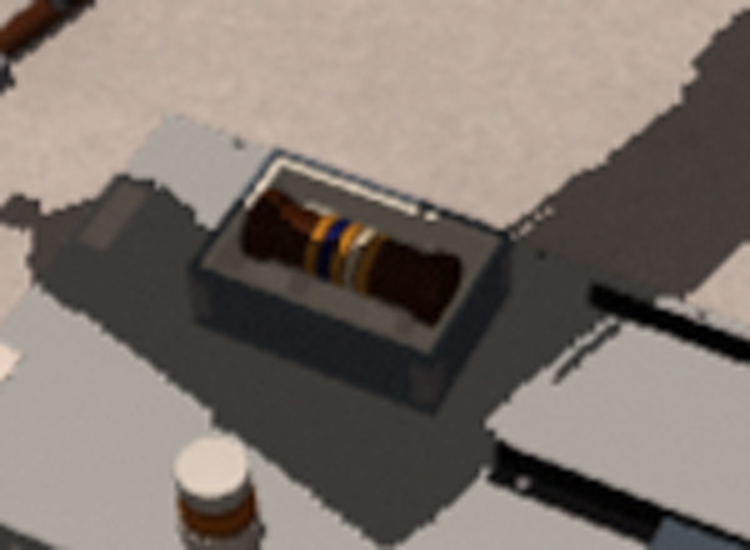

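View pics/c_top.png

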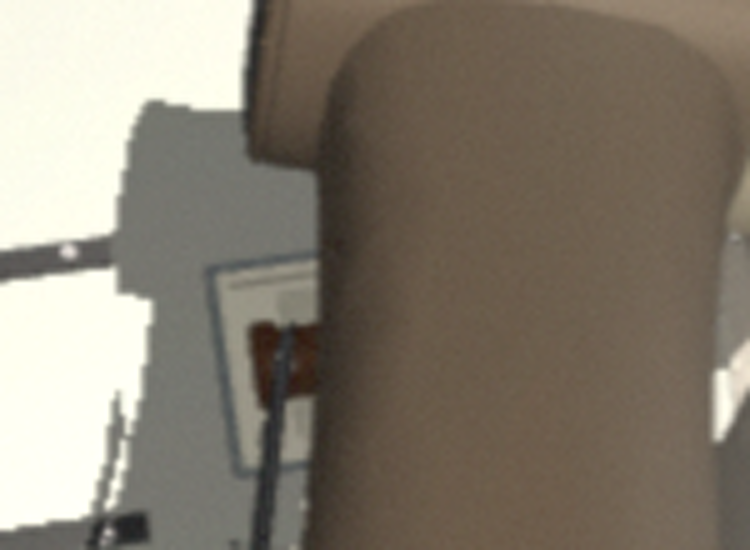

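```bash
python3 - <<'E'
from h import *
P=quad('top',[(208,268),(237,474)],(240,140),5,.068);print((fr(P)-O)*1e3)
P=quad('scene',[(433,358),(510,240),(278,152),(192,268)],(180,150),5,.068);print((fr(P)-O)*1e3, (fr(P)-O).mean(0))
print(delta(0,-.287,.218,-82.75))
E
```

```text
[[  48.39835032 -106.08468318]
 [ -48.44620152 -105.99570932]]
[[  46.38423284 -103.86869462]
 [ -46.47332693 -102.6516833 ]
 [ -48.3736066  -249.98952802]
 [  48.08642425 -250.55328553]] [-9.40691109e-05 -1.76765798e-01]
(array([ -1.2, -78.7, 140.9]), array([-1.000e-02, -3.000e-02,  9.001e+01]))
```

>>> step_arm([
  [[0,-8,0,0,0,10,0.5],[0,-16,0,0,0,20,0.5],[0,-24,0,0,0,30,0.5],[0,-32,0,0,0,40,0.5],[0,-40,0,0,0,50,0.5],[0,-48,0,0,0,60,0.5],[0,-56,10,0,0,70,0.5],[0,-64,20,0,0,80,0.5],[-1,-71,30,0,0,90,0.5],[-1,-78,60,0,0,90,0.5],[-1,-78,90,0,0,90,0.5],[-1,-78,115,0,0,90,0.5],[-1,-78,133,0,0,90,0.5],[-1,-78,141,0,0,90,0.5],[-1,-78,141,0,0,90,0.5]],
])

```text
time: 9.9
eef_pos: [0.5431, -0.2023, 0.2173]
orientation: [179.9, 0.0, -82.7]
ft_force: [-0.6, 0.8, -0.2]
finger_gap: 0.0427
```

```bash
python3 - <<'E'
from h import *
where();print(delta(0,-.26,.218,-82.75))
for n,b in(('scene',(180,130,330,240)),):
    p,d=camera(n); zoom(p,*b,5,f'pics/d_{n}.png',1.8)
E
```

```text
t 9.9 shelf [ 2.000e-01 -2.872e+02] z 0.2173 rpy [179.95   0.   -82.69] F [-0.58  0.85 -0.21] gap 0.0427 q [ -1.1  22.4 -24.3   0.  -43.3   8.4]
(array([-27.2,   0.2,  -0.7]), array([0.05, 0.  , 0.06]))
```

View pics/d_scene.png

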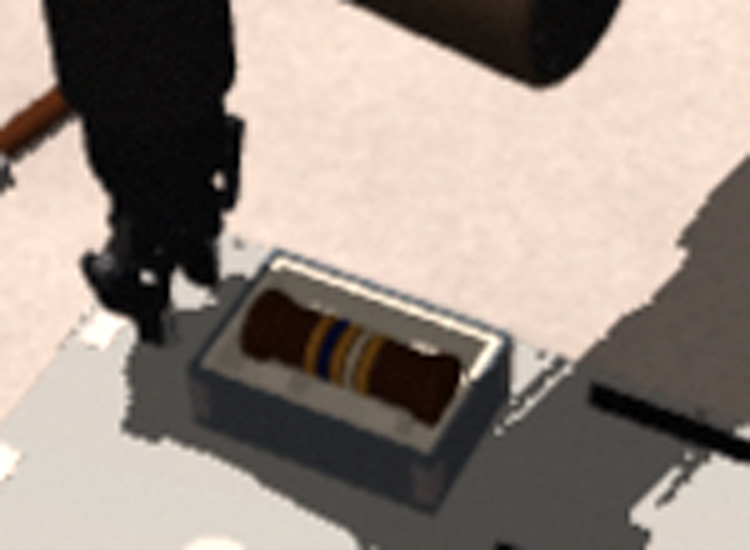

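```bash
python3 - <<'E'
from h import *
for z in(.04,.045,.05,.055,.06): print(z,(fr(quad('scene',[(140,338),(165,345),(205,285),(218,290)],(180,130),5,z))-O).round(4).tolist())
E
```

```text
0.04 [[0.0222, -0.3024], [0.0206, -0.287], [-0.0291, -0.2895], [-0.029, -0.2808]]
0.045 [[0.0257, -0.2997], [0.0241, -0.2843], [-0.0254, -0.2868], [-0.0253, -0.2782]]
0.05 [[0.0292, -0.297], [0.0276, -0.2817], [-0.0216, -0.2842], [-0.0215, -0.2756]]
0.055 [[0.0327, -0.2943], [0.0311, -0.2791], [-0.0179, -0.2815], [-0.0178, -0.273]]
0.06 [[0.0362, -0.2916], [0.0346, -0.2765], [-0.0142, -0.2789], [-0.0141, -0.2704]]
```

>>> step_arm([
  [[-4,0,0,0,0,0,0.5],[-8,0,0,0,0,0,0.5],[-12,0,0,0,0,0,0.5],[-15,0,0,0,0,0,0.5],[-17,0,0,0,0,0,0.5],[-19,0,0,0,0,0,0.5],[-21,0,0,0,0,0,0.5],[-23,0,0,0,0,0,0.5],[-25,0,0,0,0,0,0.5],[-27,0,0,0,0,0,0.5],[-29,0,0,0,0,0,0.5],[-31,0,0,0,0,0,0.5],[-34,0,0,0,0,0,0.5],[-37,0,0,0,0,0,0.5],[-40,0,0,0,0,0,0.5],[-43,0,0,0,0,0,0.5],[-46,0,0,0,0,0,0.5],[-49,0,0,0,0,0,0.5],[-51,0,0,0,0,0,0.5],[-52,0,0,0,0,0,0.5]],
])

```text
time: 12.45
eef_pos: [0.5359, -0.1509, 0.2177]
orientation: [180.0, 0.0, -82.7]
ft_force: [-0.4, -2.4, -2.2]
finger_gap: 0.0425
```

```bash
python3 - <<'E'
from h import *
where()
for n,b in(('scene',(180,130,330,240)),('top',(220,140,370,250))):
    p,d=camera(n); zoom(p,*b,5,f'pics/e_{n}.png',1.8)
E
```

```text
t 12.45 shelf [  -0.4 -235.3] z 0.2177 rpy [180.     0.   -82.73] F [-0.4  -2.43 -2.19] gap 0.0425 q [  4.4  20.6 -27.3  -0.  -42.1   2.9]
```

View pics/e_scene.png

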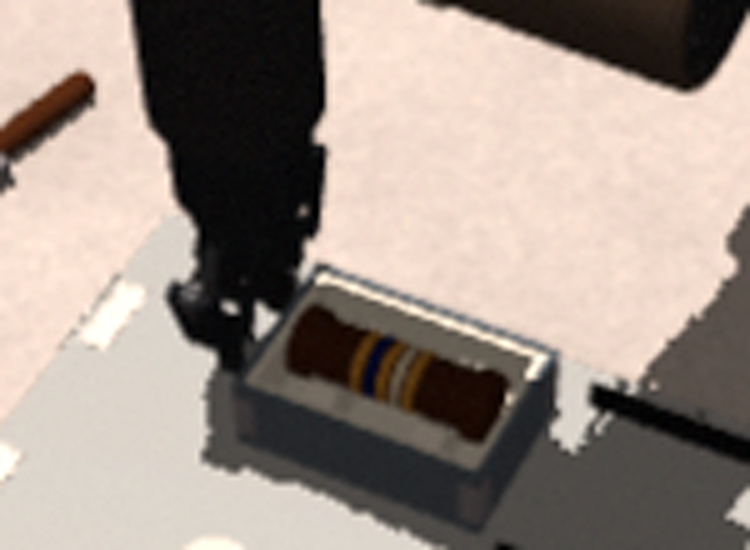

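View pics/e_top.png

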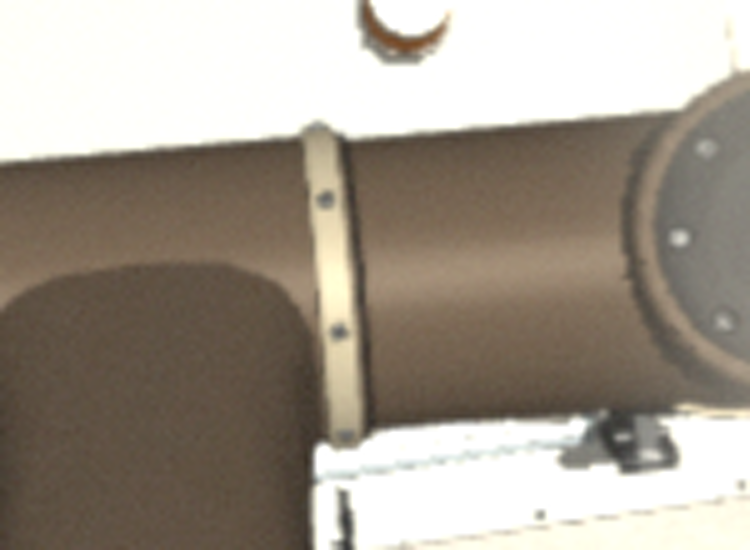

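```bash
python3 - <<'E'
from h import *
P=quad('scene',[(479,473),(555,354),(320,266),(235,384)],(180,130),5,.068);print((fr(P)-O)*1e3, (fr(P)-O).mean(0))
E
```

```text
[[  44.7576693   -77.4363191 ]
 [ -48.13289922  -75.97228105]
 [ -49.32923381 -223.38158794]
 [  47.74021838 -223.7872475 ]] [-0.00124106 -0.15014436]
```

>>> step_arm([
  [[-2,0,0,0,0,0,0.5],[-5,0,0,0,0,0,0.5],[-8,0,0,0,0,0,0.5],[-11,0,0,0,0,0,0.5],[-14,0,0,0,0,0,0.5],[-17,0,0,0,0,0,0.5],[-20,0,0,0,0,0,0.5],[-23,0,0,0,0,0,0.5],[-26,0,0,0,0,0,0.5],[-29,0,0,0,0,0,0.5],[-32,0,0,0,0,0,0.5],[-35,0,0,0,0,0,0.5],[-38,0,0,0,0,0,0.5],[-41,0,0,0,0,0,0.5],[-44,0,0,0,0,0,0.5],[-47,0,0,0,0,0,0.5],[-50,0,0,0,0,0,0.5],[-53,0,0,0,0,0,0.5],[-56,0,0,0,0,0,0.5],[-58,0,0,0,0,0,0.5]],
])

```text
time: 15.05
eef_pos: [0.5286, -0.0933, 0.2177]
orientation: [180.0, 0.0, -82.7]
ft_force: [0.4, -3.2, -0.6]
finger_gap: 0.0428
```

```bash
python3 - <<'E'
from h import *
where()
for n,b in(('scene',(200,140,350,250)),):
    p,d=camera(n); zoom(p,*b,5,f'pics/f_{n}.png',1.8)
E
```

```text
t 15.05 shelf [  -0.4 -177.3] z 0.2177 rpy [180.     0.   -82.73] F [ 0.42 -3.22 -0.59] gap 0.0428 q [ 10.9  19.1 -29.8  -0.  -41.   -3.7]
```

View pics/f_scene.png

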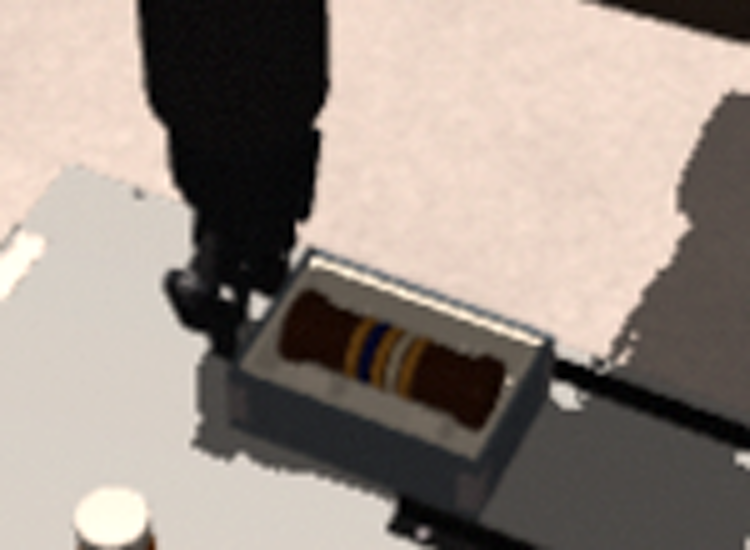

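```bash
python3 - <<'E'
from h import *
P=quad('scene',[(478,461),(553,342),(313,249),(231,370)],(200,140),5,.068);print((fr(P)-O)*1e3, (fr(P)-O).mean(0))
E
```

```text
[[  44.71756894  -19.82303502]
 [ -46.8054567   -16.58254375]
 [ -50.07157155 -164.64750519]
 [  47.14969555 -164.9083801 ]] [-0.00125244 -0.09149037]
```

>>> step_arm([
  [[-2,0,0,0,0,0,0.5],[-5,0,0,0,0,0,0.5],[-8,0,0,0,0,0,0.5],[-11,0,0,0,0,0,0.5],[-14,0,0,0,0,0,0.5],[-17,0,0,0,0,0,0.5],[-20,0,0,0,0,0,0.5],[-23,0,0,0,0,0,0.5],[-26,0,0,0,0,0,0.5],[-29,0,0,0,0,0,0.5],[-32,0,0,0,0,0,0.5],[-35,0,0,0,0,0,0.5],[-38,0,0,0,0,0,0.5],[-41,0,0,0,0,0,0.5],[-44,0,0,0,0,0,0.5],[-47,0,0,0,0,0,0.5],[-50,0,0,0,0,0,0.5],[-53,0,0,0,0,0,0.5],[-56,0,0,0,0,0,0.5],[-58,0,0,0,0,0,0.5]],
])

```text
time: 17.6
eef_pos: [0.5213, -0.0358, 0.2177]
orientation: [180.0, 0.0, -82.7]
ft_force: [0.5, -3.9, -0.3]
finger_gap: 0.0431
```

```bash
python3 - <<'E'
from h import *
where()
for n,b in(('scene',(220,140,370,250)),):
    p,d=camera(n); zoom(p,*b,5,f'pics/g_{n}.png',1.8)
E
```

```text
t 17.6 shelf [  -0.4 -119.3] z 0.2177 rpy [180.     0.   -82.73] F [ 0.48 -3.93 -0.27] gap 0.0431 q [ 17.6  18.  -31.7  -0.  -40.3 -10.3]
```

View pics/g_scene.png

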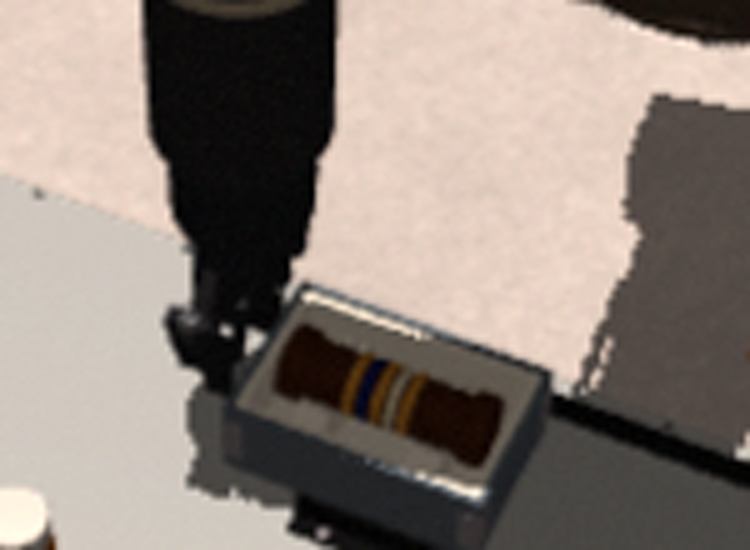

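>>> step_arm([
  [[-2,0,0,0,0,0,0.5],[-5,0,0,0,0,0,0.5],[-8,0,0,0,0,0,0.5],[-11,0,0,0,0,0,0.5],[-14,0,0,0,0,0,0.5],[-17,0,0,0,0,0,0.5],[-20,0,0,0,0,0,0.5],[-23,0,0,0,0,0,0.5],[-26,0,0,0,0,0,0.5],[-29,0,0,0,0,0,0.5],[-32,0,0,0,0,0,0.5],[-35,0,0,0,0,0,0.5],[-38,0,0,0,0,0,0.5],[-41,0,0,0,0,0,0.5],[-44,0,0,0,0,0,0.5],[-47,0,0,0,0,0,0.5],[-50,0,0,0,0,0,0.5],[-53,0,0,0,0,0,0.5],[-56,0,0,0,0,0,0.5],[-58,0,0,0,0,0,0.5]],
])

```text
time: 20.15
eef_pos: [0.5139, 0.0217, 0.2177]
orientation: [180.0, -0.0, -82.7]
ft_force: [-0.2, -3.7, 0.1]
finger_gap: 0.0427
```

```bash
python3 - <<'E'
from h import *
where()
for n,b in(('scene',(240,150,390,260)),('top',(130,150,280,260))):
    p,d=camera(n); zoom(p,*b,5,f'pics/i_{n}.png',1.8)
E
```

```text
t 20.15 shelf [ -0.4 -61.3] z 0.2177 rpy [180.    -0.   -82.73] F [-0.19 -3.74  0.12] gap 0.0427 q [ 24.3  17.4 -32.7  -0.  -40.  -17. ]
```

View pics/i_scene.png

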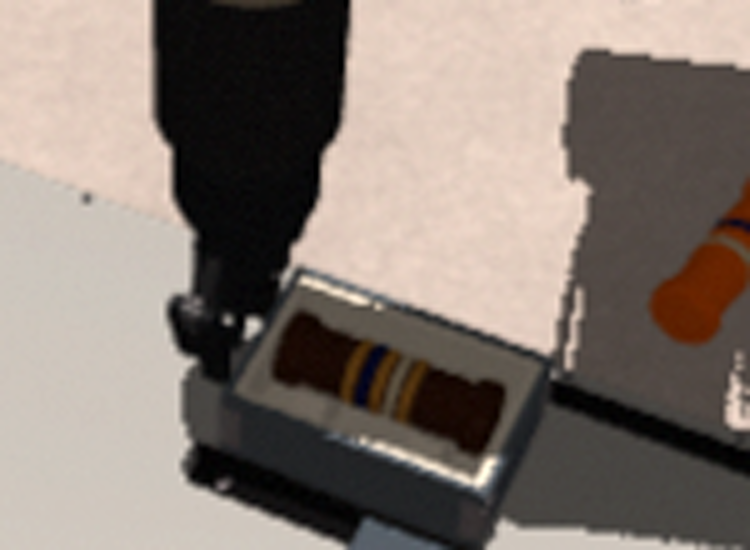

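View pics/i_top.png

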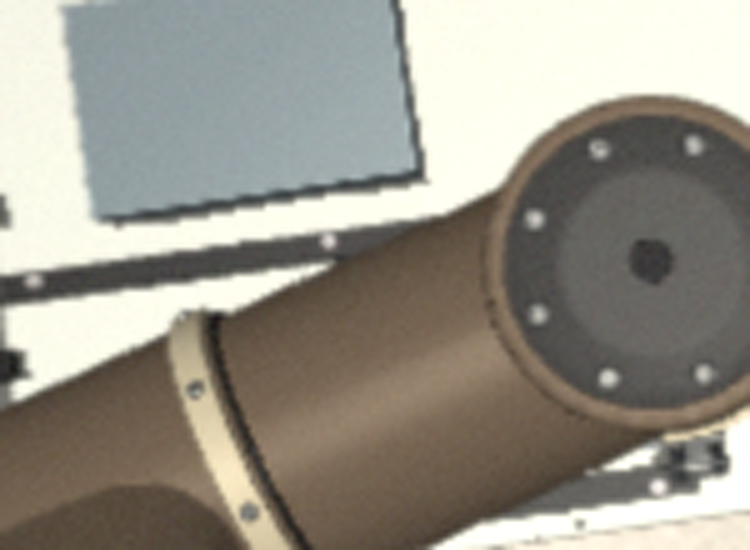

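```bash
python3 - <<'E'
from h import *
P=quad('scene',[(486,500),(552,362),(300,268),(228,393)],(240,150),5,.068);print((fr(P)-O)*1e3, (fr(P)-O).mean(0))
E
```

```text
[[ 49.94138956  99.00075013]
 [-48.74608698  97.95895626]
 [-49.7772934  -49.53203225]
 [ 45.45154147 -48.41538813]] [-0.00078261  0.02475307]
```

>>> step_arm([
  [[-2,0,0,0,0,0,0.5],[-5,0,0,0,0,0,0.5],[-8,0,0,0,0,0,0.5],[-11,0,0,0,0,0,0.5],[-14,0,0,0,0,0,0.5],[-17,0,0,0,0,0,0.5],[-20,0,0,0,0,0,0.5],[-23,0,0,0,0,0,0.5],[-26,0,0,0,0,0,0.5],[-29,0,0,0,0,0,0.5],[-32,0,0,0,0,0,0.5],[-35,0,0,0,0,0,0.5],[-38,0,0,0,0,0,0.5],[-41,0,0,0,0,0,0.5],[-44,0,0,0,0,0,0.5],[-47,0,0,0,0,0,0.5],[-50,0,0,0,0,0,0.5],[-53,0,0,0,0,0,0.5],[-56,0,0,0,0,0,0.5],[-58,0,0,0,0,0,0.5]],
])

```text
time: 22.75
eef_pos: [0.5066, 0.0793, 0.2177]
orientation: [180.0, -0.0, -82.7]
ft_force: [0.4, -4.4, -0.0]
finger_gap: 0.0426
```

```bash
python3 - <<'E'
from h import *
where()
for n,b in(('scene',(270,160,420,270)),):
    p,d=camera(n); zoom(p,*b,5,f'pics/j_{n}.png',1.8)
E
```

```text
t 22.75 shelf [-0.4 -3.3] z 0.2177 rpy [180.    -0.   -82.73] F [ 0.42 -4.36 -0.01] gap 0.0426 q [ 30.9  17.2 -32.9  -0.  -39.9 -23.6]
```

View pics/j_scene.png

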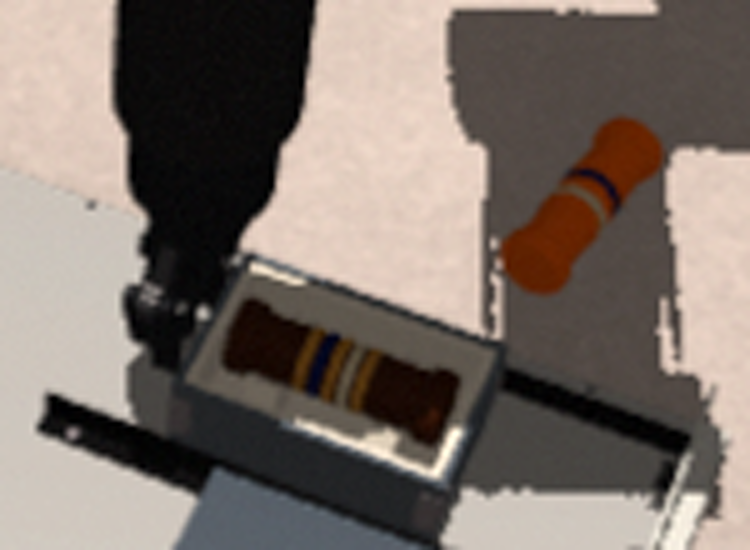

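>>> step_arm([
  [[-2,0,0,0,0,0,0.5],[-5,0,0,0,0,0,0.5],[-8,0,0,0,0,0,0.5],[-11,0,0,0,0,0,0.5],[-14,0,0,0,0,0,0.5],[-17,0,0,0,0,0,0.5],[-20,0,0,0,0,0,0.5],[-23,0,0,0,0,0,0.5],[-26,0,0,0,0,0,0.5],[-29,0,0,0,0,0,0.5],[-32,0,0,0,0,0,0.5],[-35,0,0,0,0,0,0.5],[-38,0,0,0,0,0,0.5],[-41,0,0,0,0,0,0.5],[-44,0,0,0,0,0,0.5],[-47,0,0,0,0,0,0.5],[-50,0,0,0,0,0,0.5],[-53,0,0,0,0,0,0.5],[-56,0,0,0,0,0,0.5],[-58,0,0,0,0,0,0.5]],
])

```text
time: 25.3
eef_pos: [0.4993, 0.1368, 0.2177]
orientation: [180.0, -0.0, -82.7]
ft_force: [0.4, -3.6, 0.4]
finger_gap: 0.0425
```

>>> step_arm([
  [[-1.5,0,0,0,0,0,0.5],[-3.5,0,0,0,0,0,0.5],[-5.5,0,0,0,0,0,0.5],[-7.5,0,0,0,0,0,0.5],[-9.5,0,0,0,0,0,0.5],[-11.5,0,0,0,0,0,0.5],[-13.5,0,0,0,0,0,0.5],[-15.5,0,0,0,0,0,0.5],[-17.5,0,0,0,0,0,0.5],[-19,0,0,0,0,0,0.5],[-20,0,0,0,0,0,0.5]],
])

```text
time: 26.68
eef_pos: [0.4968, 0.1566, 0.2177]
orientation: [-180.0, 0.0, -82.7]
ft_force: [1.2, -3.7, 1.1]
finger_gap: 0.0427
```

```bash
python3 - <<'E'
from h import *
where()
for n,b in(('scene',(300,170,450,280)),('top',(90,180,240,290))):
    p,d=camera(n); zoom(p,*b,5,f'pics/k_{n}.png',1.8)
E
```

```text
t 26.675 shelf [-0.5 74.6] z 0.2177 rpy [-180.      0.    -82.73] F [ 1.22 -3.66  1.1 ] gap 0.0427 q [ 39.1  17.9 -31.9  -0.  -40.3 -31.8]
```

View pics/k_scene.png

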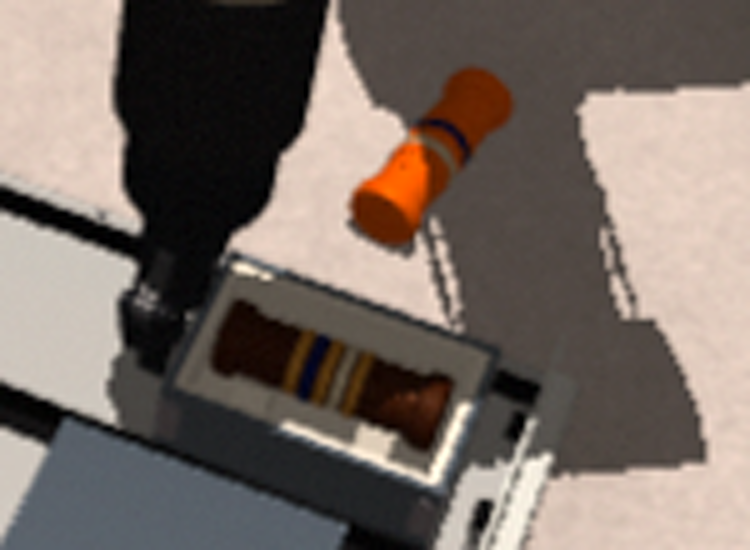

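View pics/k_top.png

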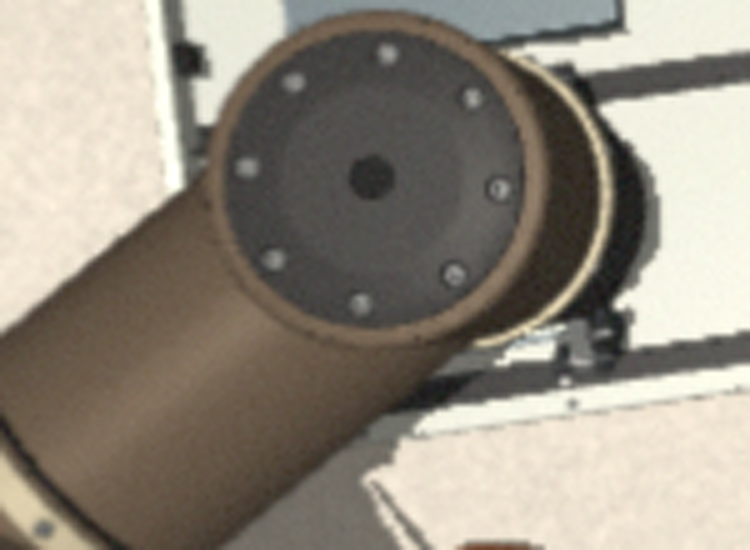

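>>> step_arm([
  [[-1,0,0,0,0,0,0.5],[-2,0,0,0,0,0,0.5],[-3,0,0,0,0,0,0.5],[-4,0,0,0,0,0,0.5],[-5,0,0,0,0,0,0.5],[-6,0,0,0,0,0,0.5],[-7,0,0,0,0,0,0.5],[-8,0,0,0,0,0,0.5]],
])

```text
time: 27.78
eef_pos: [0.4958, 0.1644, 0.2177]
orientation: [180.0, -0.0, -82.7]
ft_force: [1.2, -3.9, 1.0]
finger_gap: 0.0425
```

>>> step_arm([
  [[-0.5,0,0,0,0,0,0.5],[-1,0,0,0,0,0,0.5],[-1.5,0,0,0,0,0,0.5],[-2,0,0,0,0,0,0.5]],
])

```text
time: 28.28
eef_pos: [0.4955, 0.1664, 0.2177]
orientation: [-180.0, -0.0, -82.7]
ft_force: [0.2, -4.6, 0.7]
finger_gap: 0.0427
```

```bash
python3 - <<'E'
from h import *
where()
p,d=camera('scene'); zoom(p,320,190,440,280,6,'pics/l_scene.png',2.2)
E
```

```text
t 28.275 shelf [-0.5 84.5] z 0.2177 rpy [-180.     -0.    -82.74] F [ 0.19 -4.59  0.73] gap 0.0427 q [ 40.1  18.  -31.6   0.  -40.4 -32.8]
```

View pics/l_scene.png

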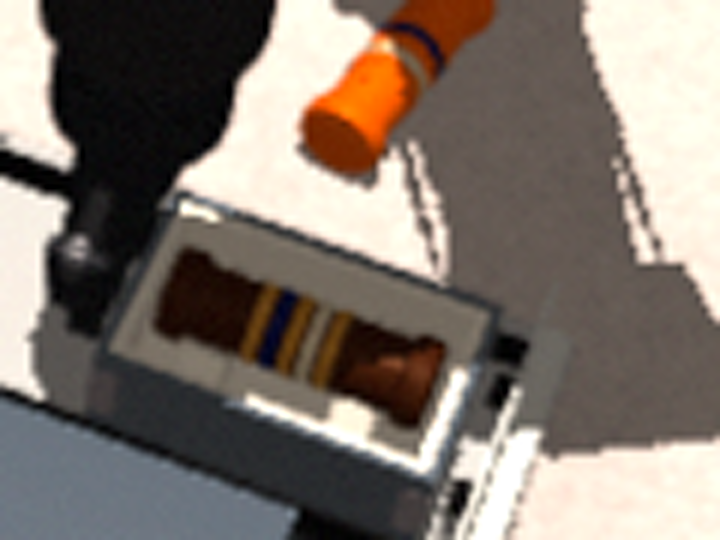

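>>> step_arm([
  [[-0.5,0,0,0,0,0,0.5],[-1,0,0,0,0,0,0.5],[-1.5,0,0,0,0,0,0.5]],
])

```text
time: 28.7
eef_pos: [0.4953, 0.1679, 0.2177]
orientation: [180.0, -0.0, -82.7]
ft_force: [0.5, -4.2, 1.5]
finger_gap: 0.0427
```

>>> step_arm([
  [[-0.5,0,0,0,0,0,0.5],[-1,0,0,0,0,0,0.5]],
])

```text
time: 28.95
eef_pos: [0.4952, 0.1689, 0.2177]
orientation: [180.0, -0.0, -82.7]
ft_force: [0.3, -3.4, 0.9]
finger_gap: 0.0429
```

>>> step_arm([
  [[-0.5,0,0,0,0,0,0.5],[-1,0,0,0,0,0,0.5]],
])

```text
time: 29.2
eef_pos: [0.4951, 0.1699, 0.2177]
orientation: [-180.0, 0.0, -82.7]
ft_force: [0.3, -5.1, 0.0]
finger_gap: 0.0428
```

>>> step_arm([
  [[-0.4,0,0,0,0,0,0.5],[-0.8,0,0,0,0,0,0.5]],
])

```text
time: 29.45
eef_pos: [0.495, 0.1706, 0.2177]
orientation: [180.0, 0.0, -82.7]
ft_force: [0.4, -3.8, 0.8]
finger_gap: 0.0425
```

>>> step_arm([
  [[-0.4,0,0,0,0,0,0.5],[-0.8,0,0,0,0,0,0.5]],
])

```text
time: 29.7
eef_pos: [0.4949, 0.1715, 0.2177]
orientation: [180.0, -0.0, -82.7]
ft_force: [1.2, -4.3, -0.6]
finger_gap: 0.0429
```

```bash
python3 - <<'E'
from h import *
where()
p,d=camera('scene'); zoom(p,360,220,440,280,10,'pics/m_scene.png',2.2)
E
```

```text
t 29.7 shelf [-0.5 89.6] z 0.2177 rpy [180.    -0.   -82.73] F [ 1.18 -4.32 -0.61] gap 0.0429 q [ 40.6  18.1 -31.5  -0.  -40.4 -33.3]
```

View pics/m_scene.png

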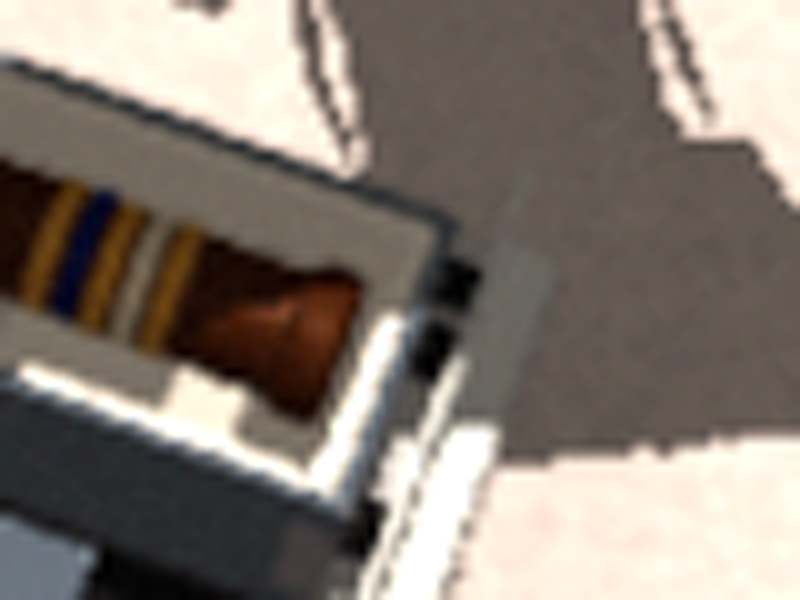

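Close, but no force rise yet; I'll keep creeping.

>>> step_arm([
  [[-0.4,0,0,0,0,0,0.5],[-0.8,0,0,0,0,0,0.5]],
])

```text
time: 30.0
eef_pos: [0.4948, 0.1723, 0.2177]
orientation: [-180.0, 0.0, -82.7]
ft_force: [0.1, -4.5, 1.0]
finger_gap: 0.0427
```

>>> step_arm([
  [[-0.4,0,0,0,0,0,0.5],[-0.8,0,0,0,0,0,0.5]],
])

```text
time: 30.25
eef_pos: [0.4947, 0.1726, 0.2177]
orientation: [180.0, -0.0, -82.7]
ft_force: [1.9, -8.3, 1.5]
finger_gap: 0.0427
```

>>> step_arm([
  [[-0.4,0,0,0,0,0,0.5],[-0.8,0,0,0,0,0,0.5]],
])

```text
time: 30.5
eef_pos: [0.4946, 0.1728, 0.2177]
orientation: [179.9, -0.1, -82.8]
ft_force: [3.4, -11.9, 2.3]
finger_gap: 0.043
```

The force rose to 12 N, so the box is seated. Backing straight off, then up.

>>> step_arm([
  [[0.7,0,0,0,0,0,0.5],[1.5,0,0,0,0,0,0.5],[3,0,0,0,0,0,0.5],[6,0,0,0,0,0,0.5],[12,0,0,0,0,0,0.5],[20,0,0,0,0,0,0.5],[30,0,0,0,0,0,0.5],[40,0,-10,0,0,0,0.5],[50,0,-40,0,0,0,0.5],[60,0,-80,0,0,0,0.5],[100,0,-120,0,0,0,0.5],[150,0,-140,0,0,0,0.5],[200,0,-140,0,0,0,0.5],[250,0,-140,0,0,0,0.5],[300,0,-140,0,0,0,0.5],[300,0,-140,0,0,0,0.5]],
])

```text
time: 32.5
eef_pos: [0.5321, -0.1271, 0.3581]
orientation: [-180.0, -0.0, -83.0]
ft_force: [0.1, 0.1, -0.7]
finger_gap: 0.0424
```

```bash
python3 - <<'E'
from h import *
where()
p,d=camera('scene'); zoom(p,320,190,440,280,6,'pics/n_scene.png',2)
p,d=camera('top'); zoom(p,110,150,260,260,5,'pics/n_top.png',1.7)
E
```

```text
t 32.5 shelf [  -1.2 -211.2] z 0.3581 rpy [-1.800e+02 -2.000e-02 -8.298e+01] F [ 0.13  0.13 -0.7 ] gap 0.0424 q [  7.1  10.6 -19.4   0.  -60.   -0.1]
```

View pics/n_scene.png

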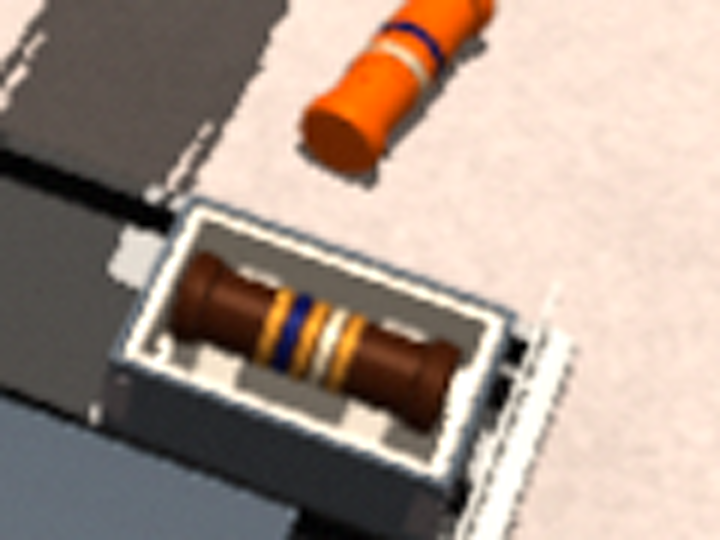

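View pics/n_top.png

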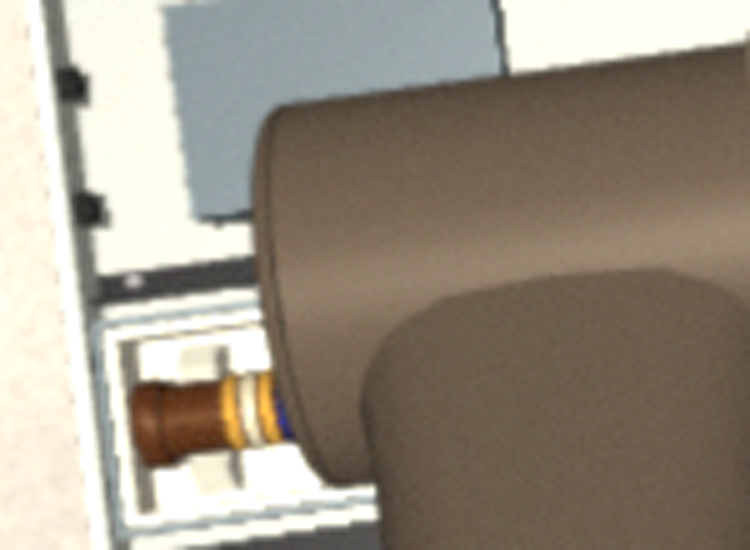

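```bash
python3 - <<'E'
from h import *
P=quad('scene',[(448,488),(513,318),(189,198),(118,355)],(320,190),6,.068);print((fr(P)-O)*1e3, (fr(P)-O).mean(0))
P=quad('top',[(93,322),(120,540)],(110,150),5,.068);print((fr(P)-O)*1e3)
P=quad('top',[(132,428)],(110,150),5,.064);print('piece lead end',(fr(P)-O)*1e3,'expect 0,', 175+60)
P=quad('scene',[(312,338)],(320,190),6,.079);print('piece mid top',(fr(P)-O)*1e3)
E
```

```text
[[ 47.59362529 250.07992368]
 [-47.56403892 249.46925249]
 [-48.15531746 101.2448043 ]
 [ 44.74898192 103.66510178]] [-0.00084419  0.17611477]
[[ 49.08649703 247.4669528 ]
 [-51.35764865 247.37798868]]
piece lead end [[ -1.32462431 237.16342375]] expect 0, 235
piece mid top [[  8.36749164 176.13387538]]
```

```bash
python3 - <<'E'
from bench import hand_in
print(hand_in())
E
```

```text
the job is handed in; nothing more can be done
None
```

The box is home against the end stop with the wooden piece in its place, and the job is handed in. It took about 32.5 s, and no verdict came back.

**What I did:**
- **Squaring up:** I pushed the box sideways from its far wall with both open fingers, which lined it up with the lane and centred it.
- **Pushing home:** I then pushed the rear wall with the fingers half open and their tips about 10 mm above the rails. I crept the last stretch until the wrist force rose from about 4 N to 12 N at the buffers.
- **Clearing:** I backed straight off and raised the hand well away from the box.

**Last checks:**

| Check | Result |
|---|---|
| Box centre along the lane, scene camera | y about 176 mm (home is 175 mm) |
| Leading edge, top camera | y about 247 mm (buffers at 250 mm), so the two cameras differ by 2–3 mm |
| Box centre across the lane | about 1 mm off the centre line |
| Box direction | parallel to the lane within about 1°, from both cameras |
| Wooden piece's leading end, top camera | within about 2–3 mm of its expected place |
| Wrist force after backing off | near zero |

- **Disagreement:** One scene-camera reading put the middle of the piece about 8 mm to one side. I put this down to that camera seeing the side of the rod; the top camera does not show it.
- **Not checked:** I watched the rails only through the pictures and the wrist force, neither of which showed contact. I did not re-measure the closed box, jar or brush at the end. I never moved the hand into any of them.

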